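# Work a long board carrier past the holder post into the cooling dock

## Task

The long carrier of freshly soldered boards has to go into the cooling dock, but the holder post stands in front of the dock's mouth, so it will not go straight in. Pushing with the fingertips at one end and the other, work it at an angle past the post and swing it round until it lies square in the dock, fully home against the back stop. Keep it flat on the bench the whole time - do not lift or tip it - and leave the other things on the bench where they are.

Things in the scene. Friction and masses are not known exactly. Their poses are not given: they have to be found in the camera images.
- carrier: Solder carrier on the bench: flat dark-grey bar 240 mm long, 60 wide, 16 thick, square upright edges; four green boards and low parts on top reach 26 mm at most. 0.3 to 0.52 kg, slides freely (friction coefficient about 0.5 to 0.7). Origin: centre of its underside. Its y axis runs along its length, x across it, z up. Either long side may go in first.
- dock: Cooling dock, fixed: low grey cross-flow blower 330 mm long, 68 mm high, with a three-sided sheet-metal bay before it, open above and towards the robot; the bay's floor is the bench. Origin: on the bench, where the centre of a fully seated carrier lies. x points into the bay (away from the robot), y left along the bay, z up. A seated carrier lies along y, its front edge at x = -30 mm.
- back_stop (a point): Middle of the foot of the dock's back stop: an upright aluminium face 24 mm high along the dock's y, at dock x = +30 mm, the full width of the bay. The blower housing stands behind it. Axes as the dock's.
- wall_left (a point): Left side wall of the bay, at its front inner corner on the bench: dock x = -34 mm, y = +130 mm. The walls are 36 mm high and 4 mm thick, run back from here to the back stop, and forward of here flare outward to x = -55 mm, y = 145 mm. Axes as the dock's.
- wall_right (a point): Right side wall of the bay, the mirror image: dock x = -34 mm, y = -130 mm (bay 260 mm wide between the walls).
- post: Holder post, steel, fixed in the bench in front of the dock's mouth, 75 to 95 mm left or right of its middle, 76 to 86 mm before the dock's origin: foot collar 32 mm in diameter, 22 mm high; 20 mm rod to 120 mm; clamp near the top with clips reaching 47 mm out at 110 mm height. Origin: centre of its foot. May be brushed. The other socket is empty and flush with the bench.
- reel: Bystander: reel of solder wire standing on end, 54 mm in diameter, 48 mm high. Origin: centre of its underside.
- wool_tin: Bystander: round aluminium tin of brass wool, 80 mm in diameter, 40 mm high. Origin: centre of its underside.
- pliers: Bystander: long-nose pliers lying flat, 170 mm long, 60 mm wide, 13 mm high. Origin: under the pivot; the nose points along +x, 63 mm long.
- meter: Bystander: hand-held multimeter lying on its back, 160 x 78 x 34 mm (x, y, z), knob to 46 mm. Origin: centre of its underside.
- solvent: Bystander: clear bottle, 60 mm in diameter, 135 mm high. Origin: centre of its underside.
- brush: Bystander: brush, 170 mm long along its x axis, lying flat. Origin: middle, on the bench.
- screwdriver: Bystander: screwdriver, 170 mm long along its x axis, lying flat. Origin: middle, on the bench.

How it is judged:
By the outcome, as a careful person would: the job done as asked, in the order asked, and still so for the second after the job is handed in, with the robot touching nothing.
It also fails if it takes over 72 s, if anything falls off the work surface, if the arm or the gripper's body presses on something with over 40 N, if the wrist force passes 120 N, or if a joint passes its speed limit or range.

## Robot

A 7-joint arm with a two-finger parallel gripper is mounted at the origin on the work surface. World frame = base frame: x ahead of the robot, y to its left, z up, the work surface at z = 0. Lengths are in mm, angles in rad, forces in N, time in s.
With the tool pointing down it reaches from about 400 to 875 mm from the base axis. Payload 4.4 kg.
Tool frame: the origin (TCP) lies at the centre of the arm's flange, where the gripper is bolted on; the fingertips stand 173 mm ahead of it and the grasp point (between the pads) lies 155 mm ahead of it; z points along the fingers, y is the direction in which the jaws open and shut (so a half turn about z gives the same grasp; the last joint's range is limited). The gripper opens to 85 mm and grips with 20 to 120 N. Pads are 22 mm wide; open, the fingers measure 114 mm over their backs; the gripper's body (76 mm by 85 mm) begins 54 mm behind the grasp point. The pads swing forward as they close: fully open they stand 13 mm farther back than shut.
Start: joints at [-1.294, 0.628, 0.038, 1.517, -0.027, 0.996, -0.02], TCP at [218.464, 612.2, 404.713] pointing down, gripper open.
Joint ranges: [-3.06, 3.06], [-0.37, 2.12], [-1.25, 1.32], [0.18, 2.47], [-1.1, 4.24], [0.23, 1.98], [-2.94, 2.94]. Speed limits (rad/s): [2.57, 2.57, 3.14, 3.14, 3.14, 3.14, 3.14].

## Interface

Orientations are given as [roll, pitch, yaw] about the fixed x, y, z axes, in that order (R = Rz(yaw) Ry(pitch) Rx(roll)).
In Python, from cell import * gives the robot as it stands. The module is installed in compiled form; this text tells all that it offers.
- The arm moves only by the shell command python3 -m jog 'ROWS'. ROWS is JSON, one flat list of numbers, 5 for each row, row after row: the shift along the tool's x, y, z in mm, then the turn about the tool's z in degrees, then the finger opening in mm, from 0 to 85.4. A call has 1 to 20 rows; each row is the pose to reach, as a shift and turn from the pose commanded when the call began, along the tool's axes at that moment; what a row does not reach only later rows make up. A row lasts 1/12 s, in which the tool goes at most 41.7 mm and 7.16 degrees, less where a joint would pass 70% of its speed; a pose out of reach is approached as far as the arm can. A call with a gripper value outside its range is refused whole. The fingers move at their own pace and stop on an object; the grip force is fixed at half the most. Time passes only in rows, so rows that repeat a pose let the fingers close. It gives the time, the measured TCP pose, the force and the opening at its end, in the units of the state.
- read_state(): the state, without advancing time (a new reading comes with each control period).
- get_image(name): name is "side" or "top"; returns (picture, depth): 400x640x3 uint8, blue, green, red; 400x640 float32, mm along the optical axis (not along the pixel's ray), 0 where there is no reading.
- camera_params(name): a dict with "K" (3x3 intrinsics, pixels), "T" (4x4, takes a point from camera to world coordinates). Camera axes: x right, y up, looking along -z (the intrinsics and any distortion apply to the point x, -y, -z); pixel columns grow to the right and rows downward; lengths in mm; the calibration is good to about 2 mm. A picture is of the moment at which its call begins. camera_params takes no time and is no camera call.
- finish_job(): hands the job in, once; it reports no verdict.
The state is a dict: "clock": time; "qpos": joint angles; "qd": joint speeds; "tau": joint torques, N m; "eef_pos": TCP position; "tool_rot": TCP orientation; "force": force on the tool from outside, world axes, zero at the start; "torque": the same for the moment, N m; "width": finger opening in mm.
Only numpy, scipy, OpenCV 4.12 (cv2) and the standard library are available. Lean on these libraries where they do the work, as an engineer would, in place of code of your own. Each camera call takes 0.05 s, during which the arm holds its last target.

## Working session

There is one attempt and no reset: what is moved stays moved. The work goes in short steps, Python scripts to look and compute and a shell command to move; the robot and the scene stay as the last step left them, time stands still between calls to the robot, and variables do not carry over. Pictures are saved under pics/ and viewed, and the job is handed in when it is done.

```bash
mkdir -p pics
cat > h.py <<'E'
from cell import *
import numpy as np, cv2
def ray(cam,u,v):
    p=camera_params(cam);K=np.array(p["K"]);T=np.array(p["T"])
    d=np.linalg.inv(K)@np.array([u,v,1.0]); d=np.array([d[0],-d[1],-d[2]])
    return T[:3,3],T[:3,:3]@d
def onz(cam,u,v,z):
    o,d=ray(cam,u,v); return o+d*(z-o[2])/d[2]
def proj(cam,P):
    p=camera_params(cam);K=np.array(p["K"]);T=np.array(p["T"])
    c=T[:3,:3].T@(np.array(P,float)-T[:3,3]); c=np.array([c[0],-c[1],-c[2]]); q=K@c; return q[:2]/q[2]
E
python3 - <<'E'
from h import *
for n in ["top","side"]:
    im,d=get_image(n); cv2.imwrite(f"pics/{n}0.png",im); np.save(f"{n}d.npy",d); 
    p=camera_params(n); print(n,p.keys(),np.round(p["K"],1).tolist(),np.round(p["T"],3).tolist())
print(read_state())
E
```

```text
top dict_keys(['K', 'T']) [[429.7, 0.0, 315.1], [0.0, 429.7, 202.9], [0.0, 0.0, 1.0]] [[0.024, 0.983, -0.183, 293.291], [-1.0, 0.022, -0.011, -12.108], [-0.007, 0.183, 0.983, 1335.837], [0.0, 0.0, 0.0, 1.0]]
side dict_keys(['K', 'T']) [[438.3, 0.0, 322.2], [0.0, 438.3, 204.7], [0.0, 0.0, 1.0]] [[0.987, 0.098, -0.129, 356.299], [-0.162, 0.626, -0.763, -921.973], [0.006, 0.774, 0.634, 825.523], [0.0, 0.0, 0.0, 1.0]]
{'clock': 0.1, 'qpos': array([-1.29382441,  0.62924938,  0.0384899 ,  1.51824471, -0.02698949,
        0.99631211, -0.020013  ]), 'qd': array([ 4.72790865e-04, -2.26927545e-03, -2.12526904e-03, -1.76011894e-03,
        7.13088485e-04,  7.39112352e-04,  4.16125068e-05]), 'tau': array([ 3.03106841e-03, -5.64540124e+01,  1.23040672e+00, -1.93975085e+01,
        1.13212122e-02,  5.39795874e-03, -1.11052739e-05]), 'eef_pos': array([218.36812919, 611.9489375 , 403.89184075]), 'tool_rot': array([-3.13989901e+00,  5.17753433e-05,  2.79877751e+00]), 'force': array([ 0.22230291, -0.18847175,  0.14228913]), 'torque': array([0.01678663, 0.00378045, 0.01065647]), 'width': 85.13232500953367}
```

View pics/top0.png

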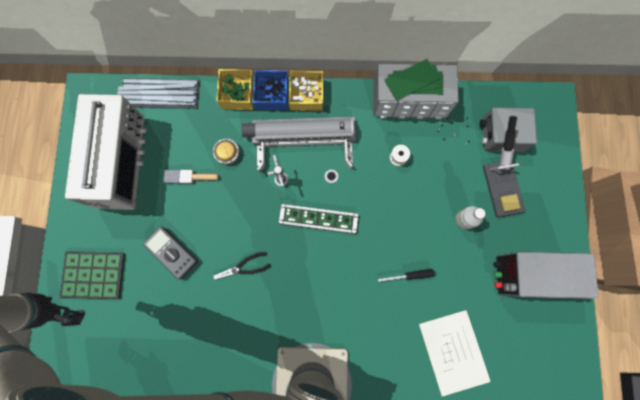

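View pics/side0.png

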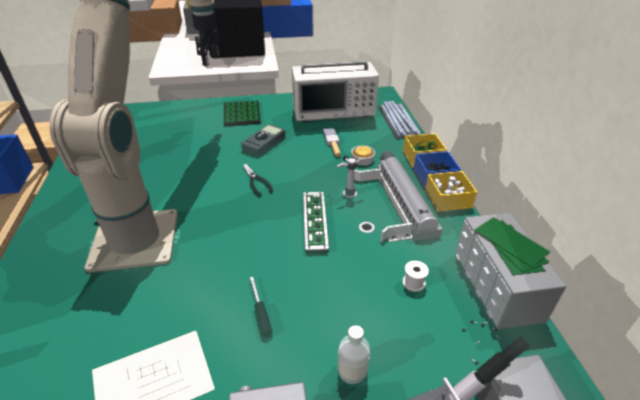

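Run:
```python
from h import *
im=cv2.imread("pics/top0.png"); c=im[105:245,225:385]; cv2.imwrite("pics/t0z.png",cv2.resize(c,None,fx=5,fy=4.25*5/4.25*0.85,interpolation=cv2.INTER_CUBIC)[:600])
im=cv2.imread("pics/side0.png"); c=im[145:260,290:450]; cv2.imwrite("pics/s0z.png",cv2.resize(c,None,fx=5,fy=5,interpolation=cv2.INTER_CUBIC)[:600])
```

```text
(no output)
```

View pics/t0z.png

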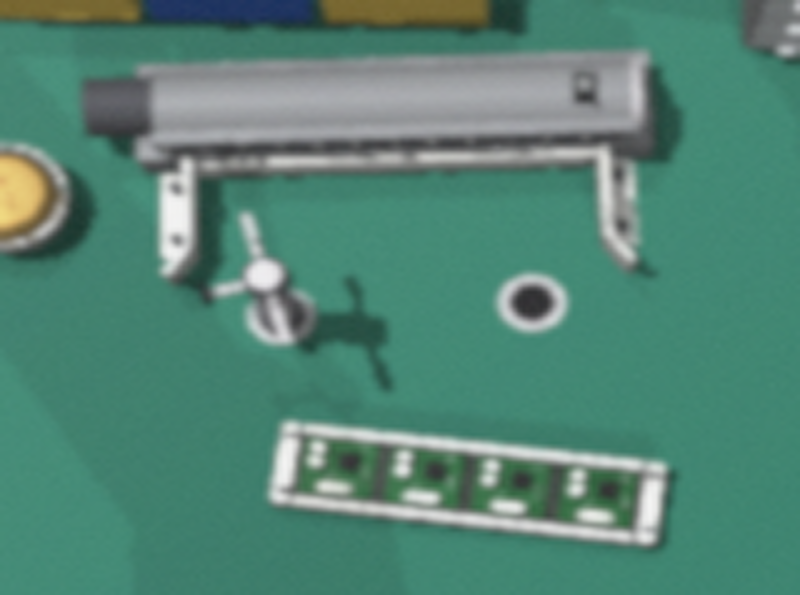

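View pics/s0z.png

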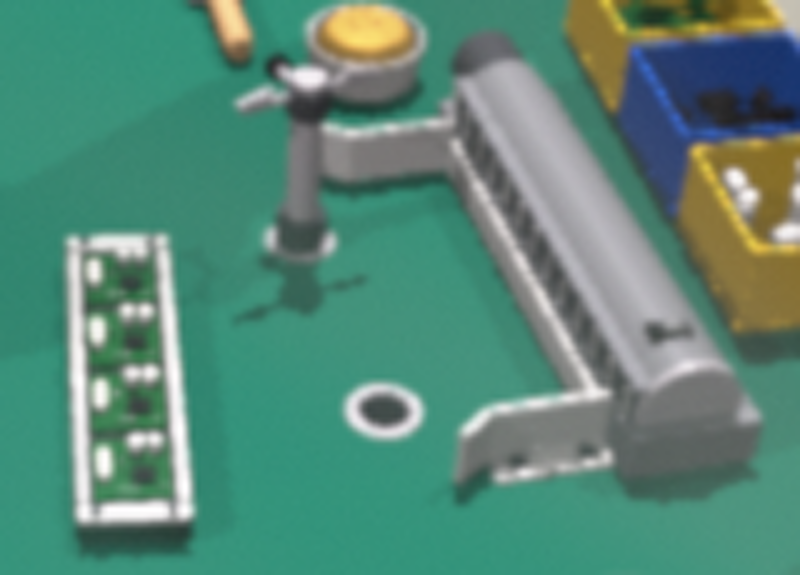

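Run:
```python
from h import *
t=lambda X,Y:(225+X/5-0.4,105+Y/4.25-0.4)
s=lambda X,Y:(290+X/5-0.4,145+Y/5-0.4)
def sh(n,c,p,z): print(n,np.round(onz(c,*p,z)[:2],1))
sh("sock t","top",t(532,302),0); sh("sock s","side",s(384,410),0)
sh("post t","top",t(281,317),18); sh("post s","side",s(300,241),12)
for n,p in dict(bsL=(197,172),bsR=(600,163)).items(): sh(n,"top",t(*p),24)
sh("bs foot R s","side",s(588,400),24)
sh("bs foot L s","side",s(455,150),24)
for n,p in dict(FL=(286,424),FR=(665,466),BR=(655,544),BL=(270,500)).items(): sh("car "+n,"top",t(*p),16)
for n,p in dict(FL=(165,237),FR=(190,518),BR=(78,520),BL=(70,238)).items(): sh("car s "+n,"side",s(*p),16)
# wall inner corners tops z=36
sh("wR corner top","side",s(490,410),36); sh("wR flare end","side",s(460,435),36);sh("wR tip foot","side",s(460,487),0)
sh("wR t tip","top",t(632,262),36)
sh("wL t tip bottom","top",t(185,275),0);sh("wL t tip top","top",t(168,268),36)
# cloud
d=np.load("topd.npy"); 
p=camera_params("top");K=p["K"];T=p["T"]
v,u=np.mgrid[0:400,0:640]; x=(u-K[0][2])/K[0][0]*d; y=(v-K[1][2])/K[1][1]*d
P=np.stack([x,-y,-d],-1)@np.array(T)[:3,:3].T+np.array(T)[:3,3]
np.save("cloud.npy",P)
for r in range(200,240,4): print(P[r,285:355:10,2].round(0))
print("wall heights")
for r in range(140,172,3): print(r,P[r,252:272:2,2].round(0),P[r,340:356:2,2].round(0))
```

```text
sock t [631.7 -46.2]
sock s [631.3 -43. ]
post t [612.2 112.3]
post s [613.4 100.6]
bsL [721.3 169.5]
bsR [733.8 -87.1]
bs foot R s [735.8 -78. ]
bs foot L s [725.9 162.3]
car FL [532.  106.2]
car FR [ 506.  -130.5]
car BR [ 448.6 -124.7]
car BL [475.4 114. ]
car s FL [532.2 112. ]
car s FR [ 506.3 -125.9]
car s BR [ 448.5 -118.3]
car s BL [475.4 119.9]
wR corner top [675.6 -90.2]
wR flare end [ 654.4 -106.8]
wR tip foot [ 657.1 -109.6]
wR t tip [ 654.2 -107.3]
wL t tip bottom [647.8 176.9]
wL t tip top [643.3 182.7]
[ 5.  1.  1. -1. -0.  4. -1.]
[11.  6.  3. -3.  1. -2. -0.]
[15. 20. 23. 20. -0.  2. -1.]
[14. 24. 24. 20. 19. 20. 17.]
[20. 17. 22. 16. 17. 15. 14.]
[14. 25. 19. 16. 13. 19. 17.]
[1.000e+00 1.700e+01 1.600e+01 1.600e+01 2.700e+01 1.300e+01 1.336e+03]
[-0. -2. -2.  0. 14. 19. 20.]
[-3.000e+00 -0.000e+00  0.000e+00 -3.000e+00 -0.000e+00  1.000e+00
  1.336e+03]
[ 3.  3.  1.  0. -2. -1.  2.]
wall heights
140 [-9. 31. 31. 41. 38. 35. 34. 38. 29. 33.] [26. 27. 28. 35. 20. 13. 13. 20.]
143 [ 6. 23. 18. 15. 14. 34. 27. 27. 23. 28.] [-4.  2.  3. 39. -5.  4.  3.  1.]
146 [-3.  6.  1.  3.  3. 33. 12.  2.  4. -1.] [ 1.  4. -0. 36.  5.  3. -3.  2.]
149 [-3. -1.  5. -2.  7. 35.  9.  1. -1. -0.] [ 3.  7. -2. 41.  2.  3. -1.  4.]
152 [-2.  0.  1.  1.  3. 32.  7.  3.  3.  0.] [ 1.  1. -5. 37.  1.  7. -5.  1.]
155 [-5.  6. -1.  4. -4. 38. 12. -2. -3. -2.] [ 1.000e+00 -5.000e+00 -1.000e+00  1.336e+03  7.000e+00  3.000e+00
  3.000e+00 -7.000e+00]
158 [-1. -5. -6.  5.  7. 37. 14. -1.  1. -2.] [ 0.  0.  3. 33.  4. 11. -1.  0.]
161 [-5.  4.  2.  2.  4. 37. 12.  4. -3. -5.] [ 2.  4.  2. 22. 34.  7. -1. -1.]
164 [-1. -2. -1.  1.  4. 37. 13. -2.  1.  0.] [ 2.000e+00 -2.000e+00  4.000e+00  0.000e+00  1.336e+03  4.000e+01
 -1.000e+00  3.000e+00]
167 [-3. -1.  1. -1. 37. 11. -2. -3.  2.  5.] [-1.  5.  1.  0.  2. 10. -3.  4.]
170 [ 5. -2.  2. -1.  9.  3.  1.  6. -2.  4.] [ 3.  1. -3. -5. -0.  0. -1. -5.]
```

```bash
cat > ov.py <<'E'
from h import *
import sys
def ov(pre,dock,post,car,tag):
    for cam in ["top","side"]:
        im=cv2.imread(f"pics/{cam}{pre}.png"); 
        x0,y0,w,hh=(225,105,160,120) if cam=="top" else (290,145,160,115)
        if cam=="top": hh=140
        s=800//w if hh*5<=600 else 600/hh
        c=cv2.resize(im[y0:y0+hh,x0:x0+w],None,fx=s,fy=s,interpolation=cv2.INTER_CUBIC)
        def L(fr,pts,col):
            th=np.radians(fr[2]);R=np.array([[np.cos(th),-np.sin(th)],[np.sin(th),np.cos(th)]])
            q=[]
            for p in pts:
                xy=R@np.array(p[:2])+fr[:2]; u=proj(cam,[*xy,p[2]]); q.append(((u[0]+.5-x0)*s,(u[1]+.5-y0)*s))
            cv2.polylines(c,[np.int32(np.round(q))],False,col,1)
        for z,col in ((0,(255,0,0)),(36,(0,0,255))):
            for sg in (1,-1): L(dock,[(30,130*sg,z),(-34,130*sg,z),(-55,145*sg,z)],col)
        for z,col in ((0,(255,0,0)),(24,(0,0,255))): L(dock,[(30,130,z),(30,-130,z)],col)
        a=np.linspace(0,6.29,30)
        for z,r in ((22,16),(0,16)): L((*post,0),[(r*np.cos(t),r*np.sin(t),z) for t in a],(0,255,255))
        L(car,[(30,120,16),(30,-120,16),(-30,-120,16),(-30,120,16),(30,120,16)],(255,0,255))
        cv2.imwrite(f"pics/{cam}{tag}.png",c)
E
python3 - <<'E'
from ov import *
# carrier from means
ov("0",(699,40,2.5),(612.5,109),(490.5,-8.5,-6.3+0.2),"ovA")
E
```

```text
(no output)
```

View pics/topovA.png

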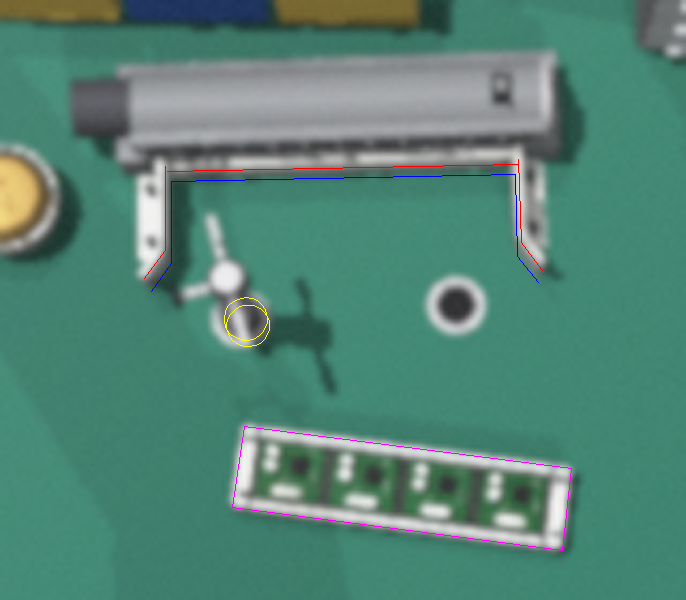

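View pics/sideovA.png

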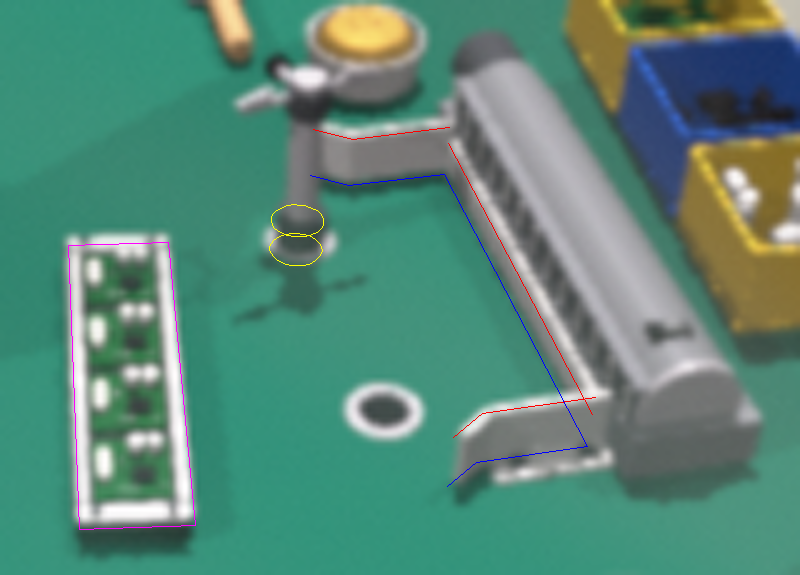

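```bash
cat >> h.py <<'E'
DOCK=(702,40,2.4)
def d2w(p,yaw=0):
    t=np.radians(DOCK[2]);c,s=np.cos(t),np.sin(t)
    return DOCK[0]+c*p[0]-s*p[1],DOCK[1]+s*p[0]+c*p[1],yaw+DOCK[2]
def w2d(p,yaw=0):
    t=np.radians(DOCK[2]);c,s=np.cos(t),np.sin(t);x,y=p[0]-DOCK[0],p[1]-DOCK[1]
    return c*x+s*y,-s*x+c*y,yaw-DOCK[2]
def toolpose():
    s=read_state();return np.array(s["eef_pos"]),np.degrees(s["tool_rot"][2]),s
def toolrow(x,y,z,yaw):
    "world target -> shift from present tool pose, rows units"
    p,yw,_=toolpose();r=np.radians(yw);d=np.array([x,y,z])-p
    sx=np.cos(r)*d[0]+np.sin(r)*d[1]; sy=np.sin(r)*d[0]-np.cos(r)*d[1]
    return np.round([sx,sy,-d[2],-((yaw-yw+180)%360-180)],1)
def body(c,th,along,across):
    "dock point on carrier: c centre, th=left end forward deg; along=+left, across=+into dock; returns dock xy"
    t=np.radians(th);a=np.array([np.sin(t),np.cos(t)]);n=np.array([np.cos(t),-np.sin(t)])
    return np.array(c)+along*a+across*n
def pushrear(c,th,along,gap,z):
    p=body(c,th,along,-41-gap);w=d2w(p,0);return toolrow(w[0],w[1],z,180-th+DOCK[2])
E
python3 - <<'E'
from h import *
print(w2d((490.5,-8.5),-6.1))
print(pushrear((-213,-40),8.5,0,15,300),pushrear((-213,-40),8.5,0,15,166))
E
```

```text
(np.float64(-213.34544777177473), np.float64(-39.60075649606891), -8.5)
[-410.9 -506.2  103.9  -13.5] [-410.9 -506.2  237.9  -13.5]
```

```bash
python3 -m jog '[-411,-506,60,-13.5,85, -411,-506,60,-13.5,85, -411,-506,60,-13.5,85, -411,-506,60,-13.5,85, -411,-506,60,-13.5,85, -411,-506,60,-13.5,85, -411,-506,60,-13.5,85, -411,-506,60,-13.5,85, -411,-506,60,-13.5,85, -411,-506,60,-13.5,85, -411,-506,60,-13.5,85, -411,-506,60,-13.5,85, -411,-506,60,-13.5,85, -411,-506,60,-13.5,85, -411,-506,60,-13.5,85, -411,-506,60,-13.5,85, -411,-506,60,-13.5,85, -411,-506,60,-13.5,85, -411,-506,60,-13.5,85, -411,-506,60,-13.5,85]'
python3 - <<'E'
from h import *
print(toolpose()[:2]);print(pushrear((-213,-40),8.5,0,15,166))
E
```

```text
clock: 1.77
eef_pos: [435.1, -1.1, 344.7]
tool_rot: [3.141, -0.001, 3.037]
force: [-0.7, 0.3, -0.9]
width: 84.8
(array([435.08698855,  -1.12011239, 344.6544994 ]), np.float64(173.99924344237112))
[-3.000e-01 -1.800e+00  1.787e+02  1.000e-01]
```

```bash
python3 -m jog '[0,-2,42,0,85, 0,-2,84,0,85, 0,-2,126,0,85, 0,-2,155,0,85, 0,-2,168,0,85, 0,-2,172,0,85, 0,-2,172,0,85]'
python3 - <<'E'
from h import *
for n in ["top","side"]:
    im,d=get_image(n); cv2.imwrite(f"pics/{n}1.png",im)
im=cv2.imread("pics/top1.png"); cv2.imwrite("pics/t1z.png",cv2.resize(im[150:270,250:400],None,fx=5,fy=5,interpolation=cv2.INTER_CUBIC))
im=cv2.imread("pics/side1.png"); cv2.imwrite("pics/s1z.png",cv2.resize(im[150:270,250:400],None,fx=5,fy=5,interpolation=cv2.INTER_CUBIC))
print(read_state()["eef_pos"],read_state()["force"])
E
```

```text
clock: 2.35
eef_pos: [434.6, -5.1, 181.8]
tool_rot: [-3.128, -0.006, 3.039]
force: [-0.0, -1.2, 0.1]
width: 84.8
[434.14425117  -5.44103222 181.10010743] [-0.86300004  0.65870844  0.27625672]
```

View pics/s1z.png

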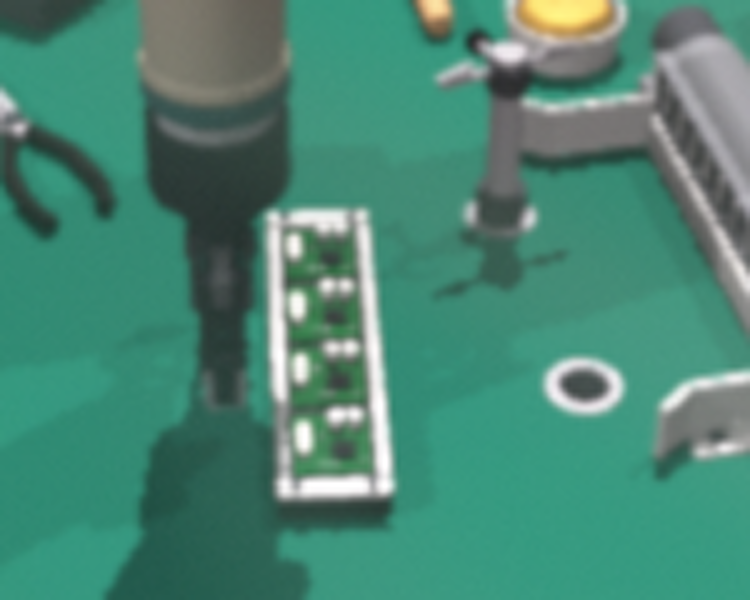

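View pics/t1z.png

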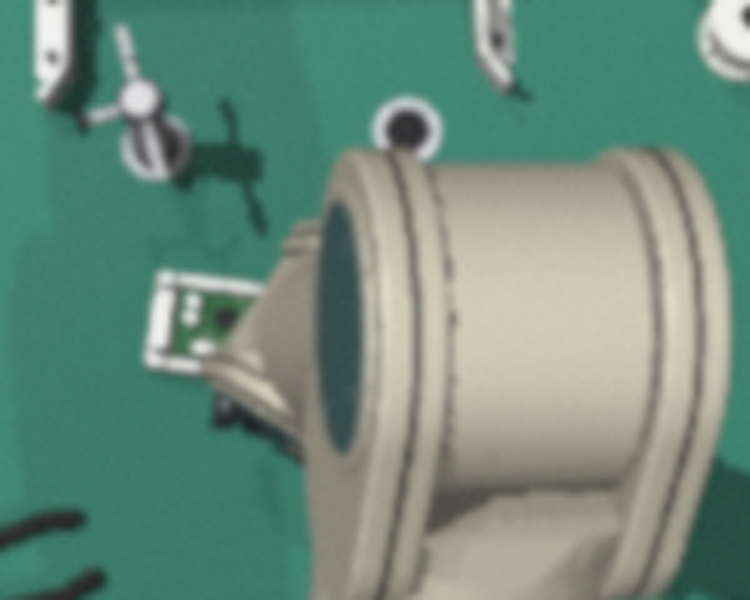

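Run:
```python
from h import *
for z in (15,21): 
    u=proj("side",(429,-62,z)); print((u-np.array([250,150]))*5)
print(pushrear((-213,-40),8.5,0,15,166))
```

```text
[226.18008616 424.87292887]
[225.81524211 416.70739446]
[-0.8  2.6 15.1  0.3]
```

```bash
python3 -m jog '[-1,2,8,0,85, -1,2,14,0,85, -1,2,14,0,85]'
python3 - <<'E'
from h import *
print(toolpose()[:2],read_state()["force"])
# plan
c=np.array([-213.,-40.]);th=8.5
print("contact",pushrear(c,th,0,0,167))
N=9
for i in range(N):
    t=np.radians(th+1.2); c=c+6*np.array([np.cos(t),-np.sin(t)]); th+=21.5/N
    print(i,np.round(c),round(th,1),pushrear(c,th,0,0,167))
for i in range(10):
    t=np.radians(th); c=c+6*np.array([np.cos(t),-np.sin(t)])
    print(i,np.round(c),round(th,1),pushrear(c,th,0,0,167))
E
```

```text
clock: 2.7
eef_pos: [435.7, -4.2, 168.3]
tool_rot: [-3.127, -0.007, 3.038]
force: [-0.7, -0.0, 0.7]
width: 85.2
(array([435.68211299,  -4.19499368, 168.31492135]), np.float64(174.04039063006127)) [-0.67281428 -0.04072957  0.71170403]
contact [-14.4   1.2   1.3   0.1]
0 [-207.  -41.] 10.9 [-20.4   2.7   1.3   2.5]
1 [-201.  -42.] 13.3 [-26.5   4.    1.3   4.9]
2 [-195.  -44.] 15.7 [-32.7   5.1   1.3   7.3]
3 [-190.  -46.] 18.1 [-38.8   5.9   1.3   9.7]
4 [-184.  -47.] 20.4 [-45.1   6.5   1.3  12.1]
5 [-178.  -50.] 22.8 [-51.3   6.7   1.3  14.5]
6 [-173.  -52.] 25.2 [-57.5   6.8   1.3  16.9]
7 [-168.  -55.] 27.6 [-63.8   6.5   1.3  19.3]
8 [-162.  -58.] 30.0 [-70.    6.    1.3  21.6]
0 [-157.  -61.] 30.0 [-75.6   3.8   1.3  21.6]
1 [-152.  -64.] 30.0 [-81.1   1.6   1.3  21.6]
2 [-147.  -67.] 30.0 [-86.7  -0.6   1.3  21.6]
3 [-142.  -70.] 30.0 [-92.3  -2.8   1.3  21.6]
4 [-136.  -73.] 30.0 [-97.9  -5.    1.3  21.6]
5 [-131.  -76.] 30.0 [-103.4   -7.2    1.3   21.6]
6 [-126.  -79.] 30.0 [-109.    -9.5    1.3   21.6]
7 [-121.  -82.] 30.0 [-114.6  -11.7    1.3   21.6]
8 [-116.  -85.] 30.0 [-120.2  -13.9    1.3   21.6]
9 [-110.  -88.] 30.0 [-125.7  -16.1    1.3   21.6]
```

```bash
python3 -m jog '[-5,0,1,0,85, -10,1,1,0,85, -14,1,1,0,85, -20,3,1,2.5,85, -26,4,1,5,85, -33,5,1,7.5,85, -39,6,1,10,85, -45,6.5,1,12,85, -51,7,1,14.5,85, -57,7,1,17,85, -64,6.5,1,19,85, -70,6,1,21.5,85, -76,4,1,21.5,85, -76,4,1,21.5,85]'
python3 - <<'E'
from ov import *
for n in ["top","side"]:
    im,d=get_image(n); cv2.imwrite(f"pics/{n}2.png",im)
p,y,s=toolpose();print(p,y,s["force"]); print(w2d(p,y))
pl=d2w((-157,-61),-30)
ov("2",DOCK,(614.5,113),pl,"ov2")
E
```

```text
clock: 3.87
eef_pos: [513.6, -10.0, 166.8]
tool_rot: [-3.127, 0.002, 2.658]
force: [-0.0, 1.1, -0.0]
width: 85.2
[512.81629399  -9.97921448 166.78954808] 152.35252226262867 [-0.25391332 -0.60208147 -0.32223975]
(np.float64(-191.11067204153844), np.float64(-42.013182856199116), np.float64(149.95252226262866))
```

View pics/sideov2.png

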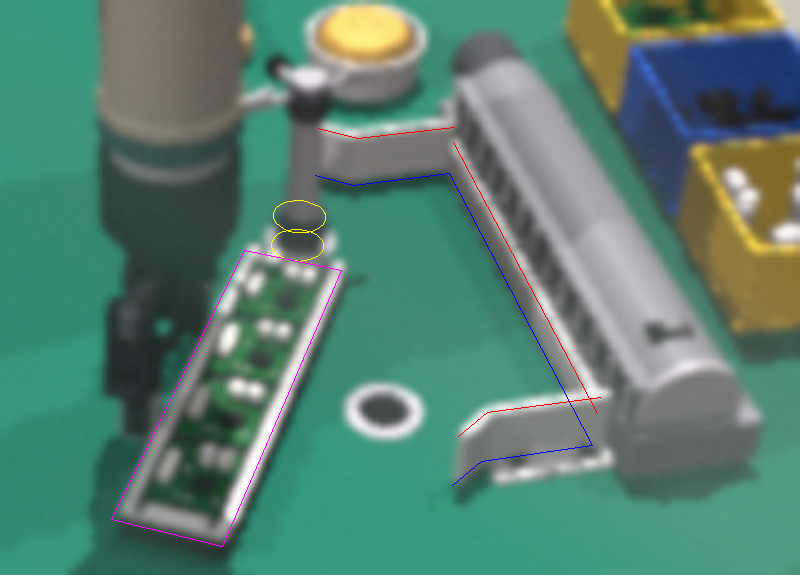

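View pics/topov2.png

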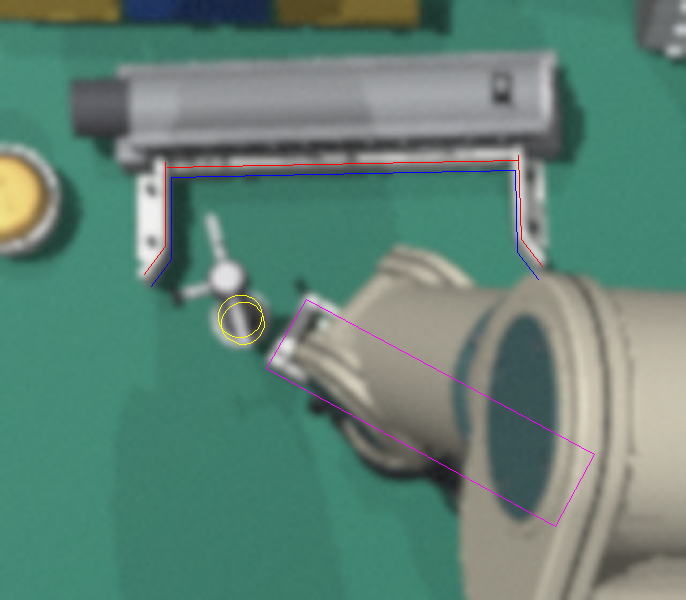

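```bash
python3 -m jog '[-6,0,0,0,85, -12,0,0,0,85, -18,0,0,0,85, -24,0,0,0,85, -30,0,0,0,85, -36,0,0,0,85, -42,0,0,0,85, -48,0,0,0,85, -48,0,0,0,85, -38,0,0,0,85, -18,0,0,0,85,-18,0,-40,0,85,-18,0,-80,0,85,-18,0,-80,0,85]'
python3 - <<'E'
from ov import *
for n in ["top","side"]:
    im,d=get_image(n); cv2.imwrite(f"pics/{n}3.png",im)
p,y,s=toolpose();print(p,y,s["force"]); print(w2d(p,y))
pl=d2w((-115,-85),-30)
ov("3",DOCK,(614.5,113),pl,"ov3")
E
```

```text
clock: 5.13
eef_pos: [531.1, -15.5, 252.7]
tool_rot: [-3.132, 0.01, 2.661]
force: [1.3, 0.7, 0.7]
width: 84.9
[529.61848232 -16.76098833 248.62629043] 152.38009205297755 [-0.40333956 -0.63320846  0.38407998]
(np.float64(-174.6072132964358), np.float64(-49.49261055839452), np.float64(149.98009205297754))
```

View pics/sideov3.png

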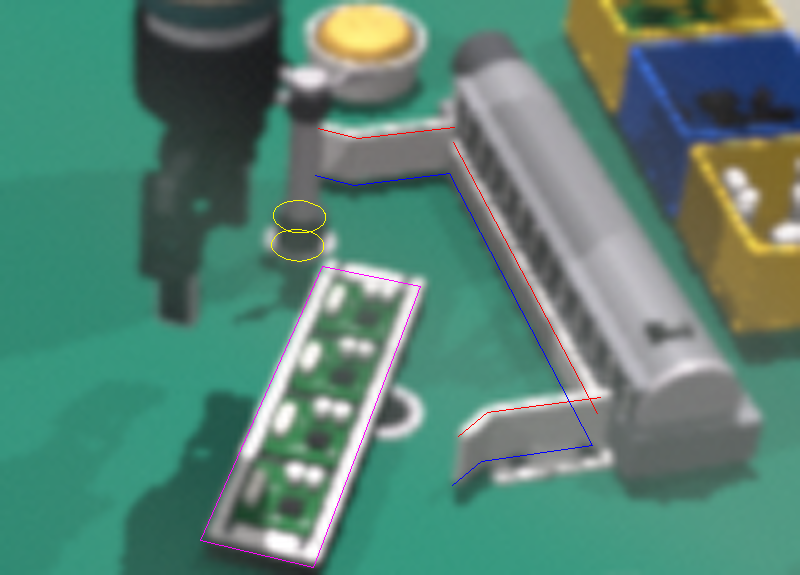

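View pics/topov3.png

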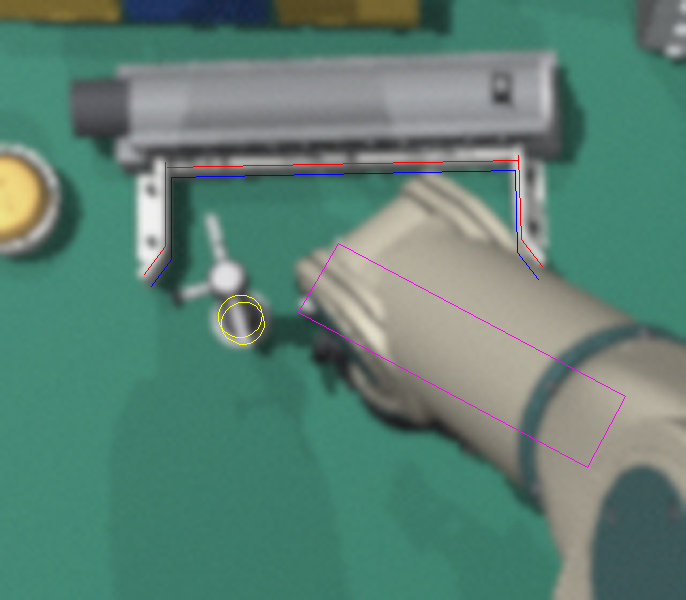

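```bash
cat >> h.py <<'E'
def pushend(c,th,across,gap,z):
    p=body(c,th,-131-gap,across);w=d2w(p,0);return toolrow(w[0],w[1],z,90-th+DOCK[2])
E
python3 - <<'E'
from h import *
print(pushend((-115,-85),30,0,15,230),pushend((-115,-85),30,0,15,177))
E
```

```text
[ -69.4 -146.9   18.6   90. ] [ -69.4 -146.9   71.6   90. ]
```

```bash
python3 -m jog '[-10,-20,0,7,60, -20,-45,0,14,25, -30,-75,0,21,25, -45,-110,0,28,25, -60,-135,0,35,25, -69,-147,0,42,25, -69,-147,0,49,25, -69,-147,0,56,25, -69,-147,0,63,25, -69,-147,0,70,25, -69,-147,10,77,25, -69,-147,25,84,25, -69,-147,40,90,25,-69,-147,55,90,25,-69,-147,55,90,25]'
python3 - <<'E'
from h import *
print(toolpose()[:2],read_state()["force"]);print(pushend((-115,-85),30,0,15,177))
im,d=get_image("side"); cv2.imwrite("pics/s4z.png",cv2.resize(im[180:300,280:430],None,fx=5,fy=5,interpolation=cv2.INTER_CUBIC))
E
```

```text
clock: 6.48
eef_pos: [519.7, -179.3, 190.7]
tool_rot: [-3.136, 0.018, 1.09]
force: [-0.1, -0.7, -0.1]
width: 25.3
(array([ 519.70959696, -179.28564274,  190.74315744]), np.float64(62.455544444251935)) [-0.11702168 -0.68606998 -0.13756646]
[ 1.7  2.9 13.7  0.1]
```

View pics/s4z.png

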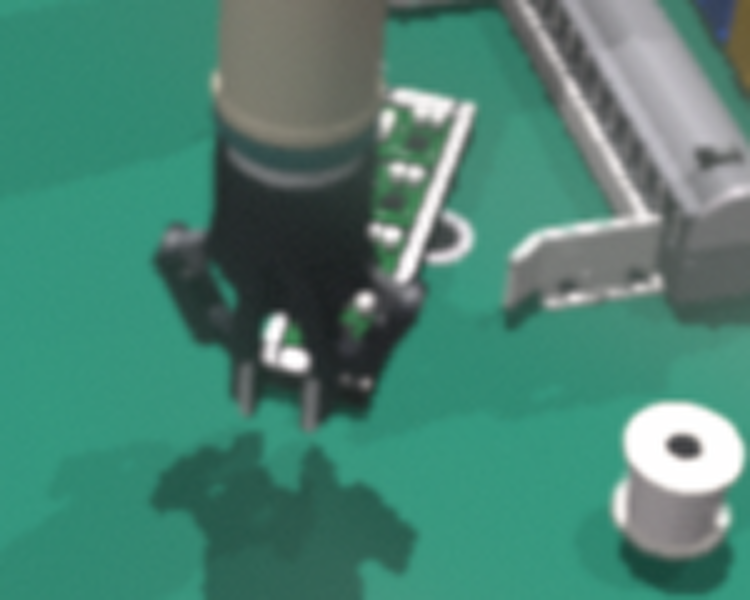

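Run:
```python
from h import *
p,y,s=toolpose();r=np.radians(y);ty=np.array([np.sin(r),-np.cos(r),0])
z=lambda P:np.round((proj("side",P)+.5-np.array([280,180]))*5)
for zz in (18,22):
  for k in (-20,0,20): print(zz,k,z(np.array([p[0],p[1],zz])+k*ty))
for al,ac in ((-120,30),(-120,-30),(-120,0),(120,30)):
  w=d2w(body((-115,-85),30,al,ac)); print(al,ac,z((w[0],w[1],16)),z((w[0],w[1],0)))
```

```text
18 -20 [248. 403.]
18 0 [286. 412.]
18 20 [324. 422.]
22 -20 [248. 398.]
22 0 [286. 407.]
22 20 [325. 416.]
-120 30 [363. 392.] [361. 414.]
-120 -30 [250. 365.] [250. 387.]
-120 0 [306. 379.] [305. 400.]
120 30 [470. 111.] [468. 132.]
```

```bash
python3 -m jog '[2,4,7,0,25, 2,4,13.5,0,25, 2,4,13.5,0,25, 8,4,13.5,0,25, 14,4,13.5,0,25, 20,4,13.5,0,25, 26,4,13.5,0,25, 32,4,13.5,0,25, 38,4,13.5,0,25, 44,4,13.5,0,25, 50,4,13.5,0,25, 56,4,13.5,0,25, 62,4,13.5,0,25,62,4,13.5,0,25]'
python3 - <<'E'
from ov import *
for n in ["top","side"]:
    im,d=get_image(n); cv2.imwrite(f"pics/{n}5.png",im)
p,y,s=toolpose();print(p,y,s["force"]); print(w2d(p,y))
t=np.radians(30);q=w2d(p); c=body(q[:2],30,131,0);print(c)
ov("5",DOCK,(614.5,113),d2w(c,-30),"ov5")
E
```

```text
clock: 7.7
eef_pos: [553.7, -125.6, 180.1]
tool_rot: [3.141, 0.015, 1.091]
force: [-0.6, -1.3, 0.5]
width: 25.3
[ 553.5966303  -125.73066105  179.77657538] 62.473380508170656 [0.29590248 0.23308752 0.81146737]
(np.float64(-155.2132745095739), np.float64(-159.37079897778844), np.float64(60.07338050817066))
[-89.71327451 -45.92147108]
```

View pics/sideov5.png

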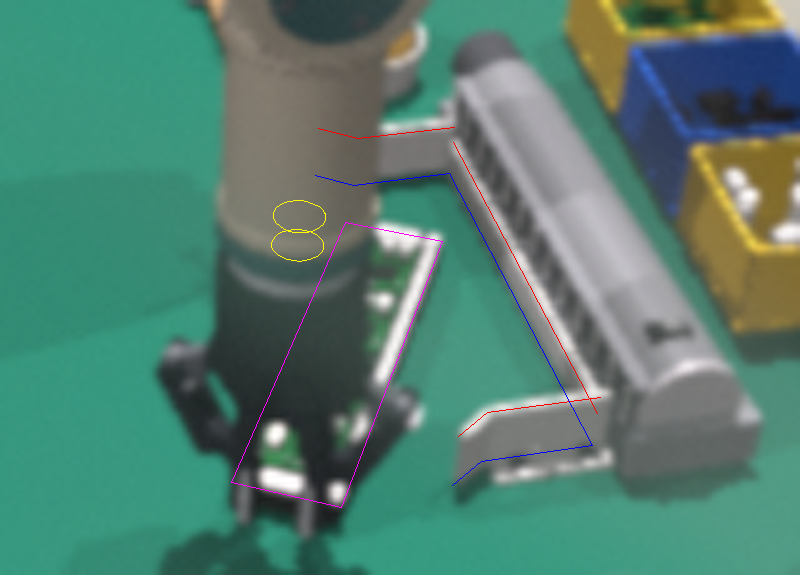

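View pics/topov5.png

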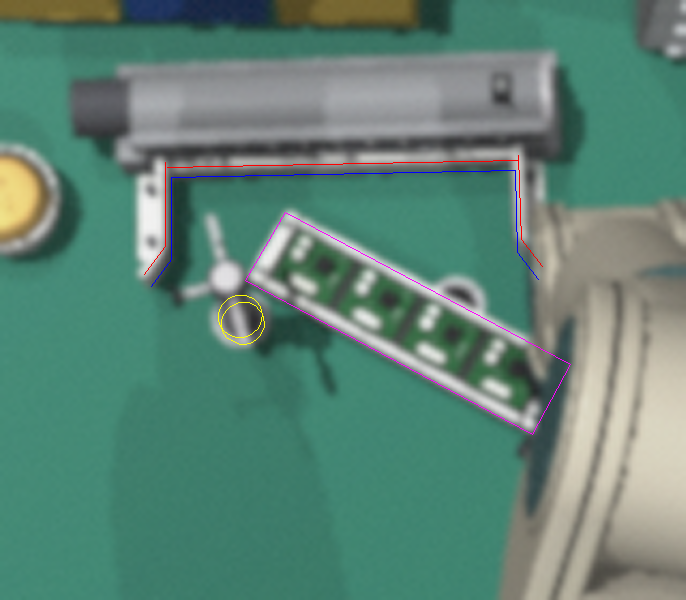

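```bash
python3 -m jog '[6,0,1,0,25, 12,0,2,0,25, 18,0,2,0,25, 24,0,2,0,25, 30,0,2,0,25, 36,0,2,0,25, 42,0,2,0,25, 47,0,2,0,25, 52,0,2,0,25, 55,0,2,0,25, 55,0,2,0,25]'
python3 - <<'E'
from ov import *
for n in ["top","side"]:
    im,d=get_image(n); cv2.imwrite(f"pics/{n}6.png",im)
p,y,s=toolpose();print(p,y,s["force"]); print(w2d(p,y))
q=w2d(p); c=body(q[:2],30,131,0);print(c)
ov("6",DOCK,(614.5,113),d2w(c,-30),"ov6")
E
```

```text
clock: 8.72
eef_pos: [578.9, -77.0, 176.8]
tool_rot: [3.141, 0.015, 1.09]
force: [-0.9, -2.4, 0.9]
width: 25.2
[578.8726189  -77.08831887 176.65285188] 62.45399376766786 [ 0.0019195  -0.2304621   0.93833777]
(np.float64(-127.92252736120392), np.float64(-111.82957294929074), np.float64(60.05399376766786))
[-62.42252736   1.61975495]
```

View pics/topov6.png

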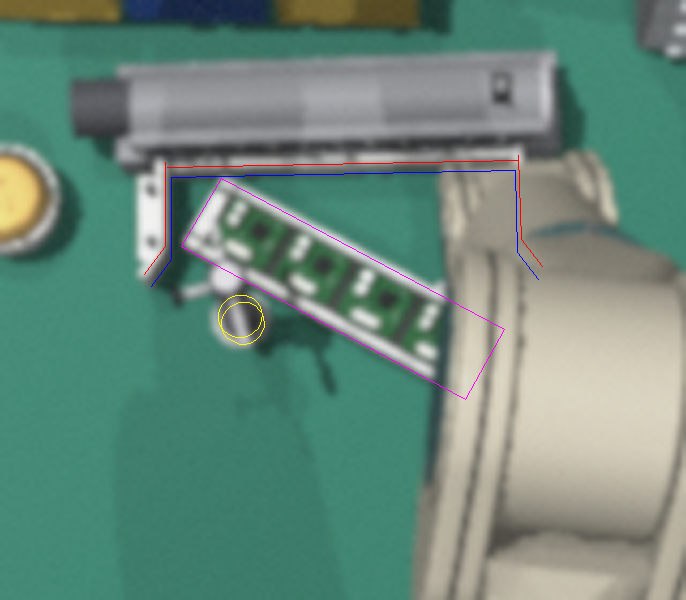

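View pics/sideov6.png

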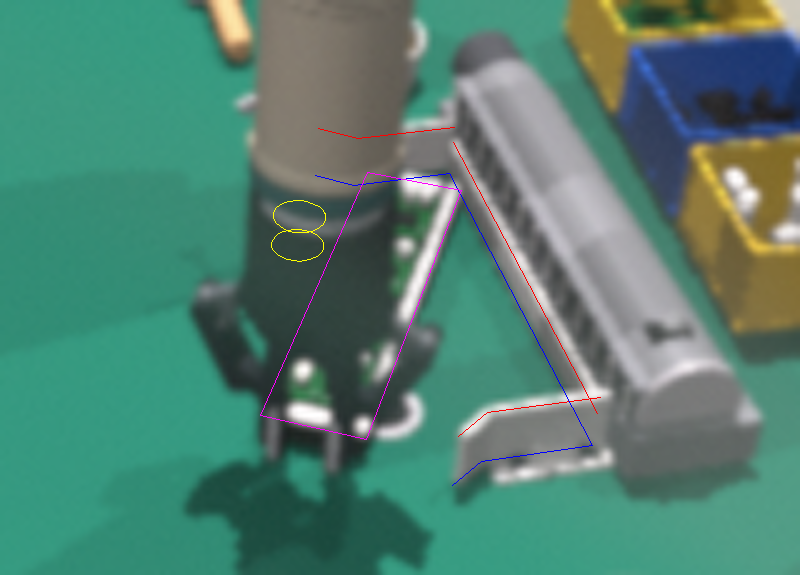

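Run:
```python
from h import *
c=(-62.4,1.6)
print(pushrear(c,30,-65,20,240),pushrear(c,30,-65,15,171))
print(read_state()["qpos"])
```

```text
[ 66.1 -60.9 -63.3 -89.9] [ 66.  -55.9   5.7 -89.9]
[ 0.14537351  0.86262858 -0.10321636  1.84650282  0.21159318  0.44925078
 -0.5942566 ]
```

```bash
python3 -m jog '[-15,0,0,0,25, -25,0,-20,0,25, -25,-15,-55,-7,60, -20,-35,-65,-14,60, -5,-61,-65,-21,60, 15,-61,-65,-28,60, 35,-61,-65,-35,60, 55,-61,-65,-42,60, 66,-61,-65,-49,60, 66,-61,-65,-56,60, 66,-61,-65,-63,60, 66,-61,-65,-70,60, 66,-61,-50,-77,60, 66,-61,-35,-84,60, 66,-61,-20,-90,60, 66,-61,-8,-90,60, 66,-61,-8,-90,60]'
python3 - <<'E'
from ov import *
for n in ["top","side"]:
    im,d=get_image(n); cv2.imwrite(f"pics/{n}7.png",im)
c=(-62.4,1.6)
p,y,s=toolpose();print(p,y,s["force"],s["width"]); print(w2d(p,y))
print(pushrear(c,30,-65,15,171))
ov("7",DOCK,(614.5,113),d2w(c,-30),"ov7")
E
```

```text
clock: 10.23
eef_pos: [554.3, 9.5, 181.5]
tool_rot: [-3.126, -0.004, 2.658]
force: [-0.1, 0.4, 0.0]
width: 60.0
[555.14493477   9.68046958 183.5474075 ] 152.31702566546517 [0.15708222 0.49348836 0.69237941] 59.997926334506516
(np.float64(-147.9958985462566), np.float64(-24.143283176261516), np.float64(149.91702566546516))
[-5.3  0.1 12.5 -0.1]
```

View pics/topov7.png

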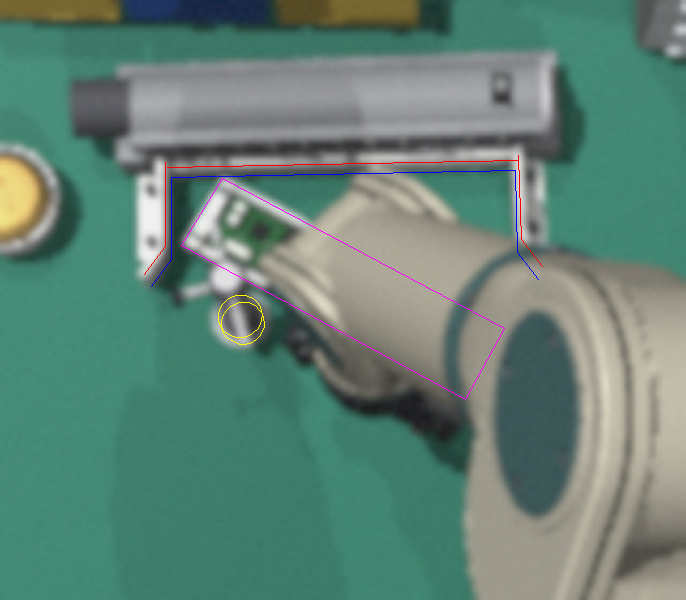

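View pics/sideov7.png

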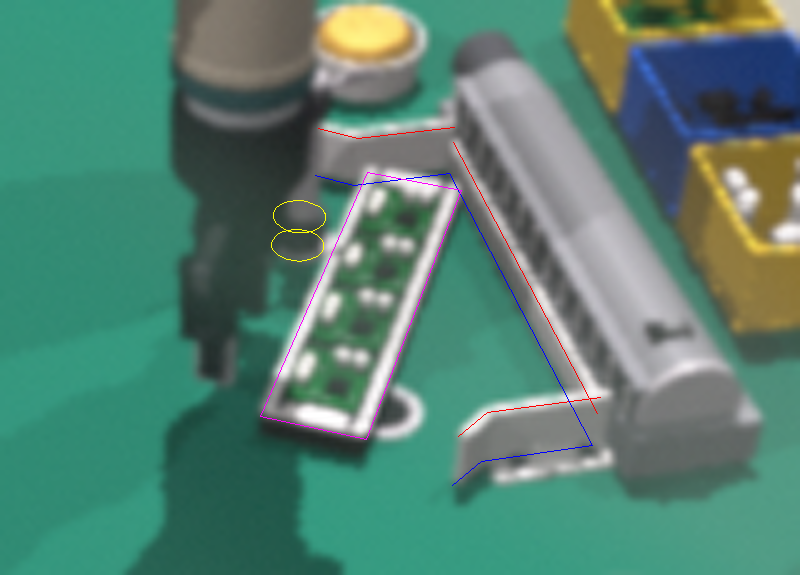

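Run:
```python
from h import *
for th in [30,28,26,24,22,20,18,16,14,12,10,8,6,4,2,0]:
    t=np.radians(th); c=(25-120*np.sin(t)-30*np.cos(t),2+(30-th)*.03)
    if th==30:c=(-62.4,1.6);print(pushrear(c,th,-65,6,171))
    print(th,np.round(c,1),pushrear(c,th,-65,0,171))
```

```text
[-14.3   0.1  12.5  -0.1]
30 [-62.4   1.6] [-20.3   0.1  12.5  -0.1]
28 [-57.8   2.1] [-26.3   1.4  12.5  -2.1]
26 [-54.6   2.1] [-31.4   1.8  12.5  -4.1]
24 [-51.2   2.2] [-36.7   2.3  12.5  -6.1]
22 [-47.8   2.2] [-42.    2.9  12.5  -8.1]
20 [-44.2   2.3] [-47.5   3.7  12.5 -10.1]
18 [-40.6   2.4] [-53.1   4.6  12.5 -12.1]
16 [-36.9   2.4] [-58.9   5.6  12.5 -14.1]
14 [-33.1   2.5] [-64.7   6.8  12.5 -16.1]
12 [-29.3   2.5] [-70.5   8.1  12.5 -18.1]
10 [-25.4   2.6] [-76.5   9.5  12.5 -20.1]
8 [-21.4   2.7] [-82.5  11.   12.5 -22.1]
6 [-17.4   2.7] [-88.7  12.6  12.5 -24.1]
4 [-13.3   2.8] [-94.8  14.4  12.5 -26.1]
2 [-9.2  2.8] [-101.    16.3   12.5  -28.1]
0 [-5.   2.9] [-107.3   18.3   12.5  -30.1]
```

```bash
python3 -m jog '[-5,0,6,0,60, -5,0,12,0,60, -5,0,12,0,60, -10,0,12,0,60, -15,0,12,0,60, -20,0,12,0,60, -26,1.5,12,-2,60, -31,2,12,-4,60, -37,2.5,12,-6,60, -42,3,12,-8,60, -47,3.5,12,-10,60,-47,3.5,12,-10,60]'
python3 - <<'E'
from ov import *
for n in ["top","side"]:
    im,d=get_image(n); cv2.imwrite(f"pics/{n}8.png",im)
c=(-44.2,2.3)
p,y,s=toolpose();print(p,y,s["force"],s["width"]); print(w2d(p,y))
print(pushrear(c,20,-65,0,171))
ov("8",DOCK,(614.5,113),d2w(c,-20),"ov8")
E
```

```text
clock: 11.33
eef_pos: [598.9, -10.9, 171.6]
tool_rot: [-3.126, -0.003, 2.834]
force: [0.6, -0.9, -0.2]
width: 60.0
[598.71439507 -10.13121942 171.75498306] 162.3158812649177 [ 0.03974682 -0.6910256   0.47935406] 59.937630438174835
(np.float64(-105.2942834883713), np.float64(-45.7620935943176), np.float64(159.9158812649177))
[ 0.   1.1  0.8 -0.1]
```

View pics/topov8.png

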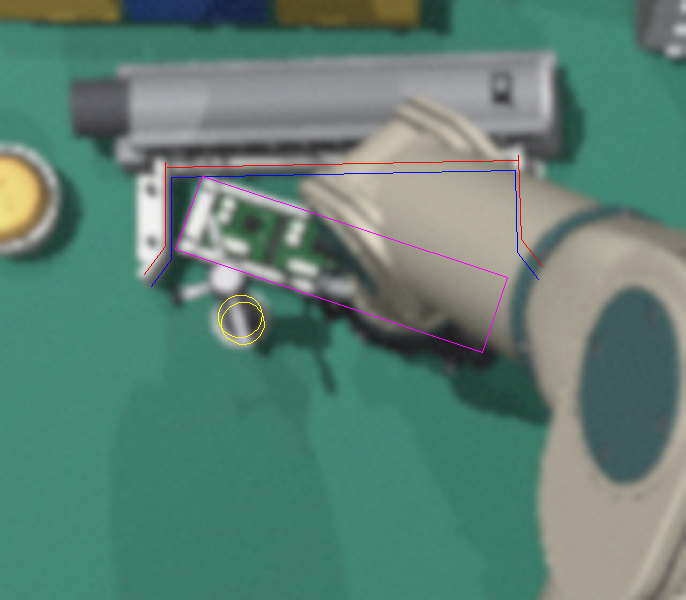

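View pics/sideov8.png

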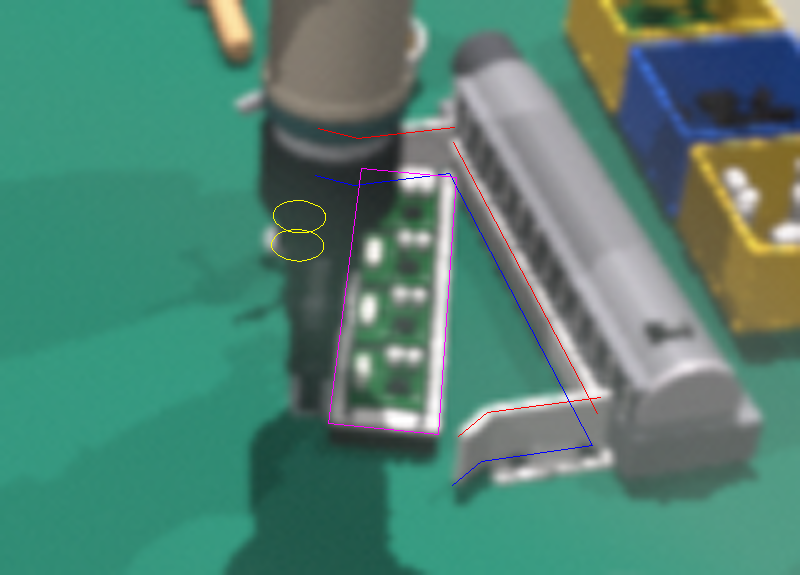

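Run:
```python
from h import *
for th in [18,16,14,12,10,8,6,4,2,0]:
    t=np.radians(th); c=(26-120*np.sin(t)-30*np.cos(t),1)
    print(th,np.round(c,1),pushrear(c,th,-65,0,171))
```

```text
18 [-39.6   1. ] [-7.   0.   0.8 -2.1]
16 [-35.9   1. ] [-12.8  -0.    0.8  -4.1]
14 [-32.1   1. ] [-18.8   0.1   0.8  -6.1]
12 [-28.3   1. ] [-24.8   0.2   0.8  -8.1]
10 [-24.4   1. ] [-30.9   0.5   0.8 -10.1]
8 [-20.4   1. ] [-37.2   0.9   0.8 -12.1]
6 [-16.4   1. ] [-43.5   1.4   0.8 -14.1]
4 [-12.3   1. ] [-49.9   2.    0.8 -16.1]
2 [-8.2  1. ] [-56.4   2.8   0.8 -18.1]
0 [-4.  1.] [-62.9   3.6   0.8 -20.1]
```

```bash
python3 -m jog '[-6,0,0,-2,60, -12,0,0,-4,60, -18,0,0,-6,60, -24,0,0,-8,60, -30,0.5,0,-10,60, -36,1,0,-12,60, -42,1.5,0,-14,60, -42,1.5,0,-14,60]'
python3 - <<'E'
from ov import *
for n in ["top","side"]:
    im,d=get_image(n); cv2.imwrite(f"pics/{n}9.png",im)
c=(-16.4,1)
p,y,s=toolpose();print(p,y,s["force"],s["width"]); print(w2d(p,y))
for th in (6,4,2,0):
    t=np.radians(th); c2=(27-120*np.sin(t)-30*np.cos(t),1)
    print(th,pushrear(c2,th,-65,0,171))
ov("9",DOCK,(614.5,113),d2w(c,-6),"ov9")
E
```

```text
clock: 12.1
eef_pos: [639.1, -21.4, 171.5]
tool_rot: [-3.127, -0.006, 3.079]
force: [-0.9, 0.4, -0.4]
width: 60.0
[638.90245237 -20.92737101 171.55513284] 176.33304842031114 [-0.30323349 -0.00077486  0.51831637] 60.179622524636486
(np.float64(-65.59357385375814), np.float64(-58.23167629825165), np.float64(173.93304842031114))
6 [-2.7 -0.8  0.6 -0.1]
4 [-9.1 -1.8  0.6 -2.1]
2 [-15.5  -2.7   0.6  -4.1]
0 [-22.1  -3.5   0.6  -6.1]
```

View pics/sideov9.png

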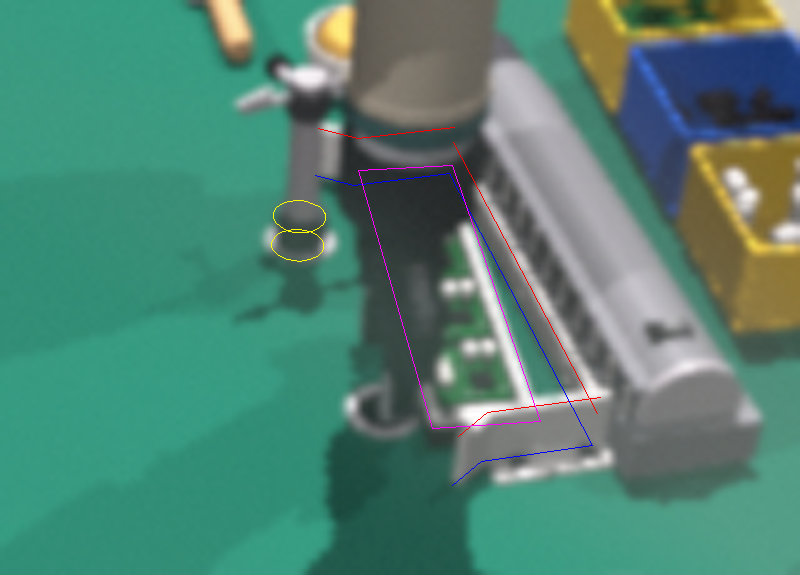

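View pics/topov9.png

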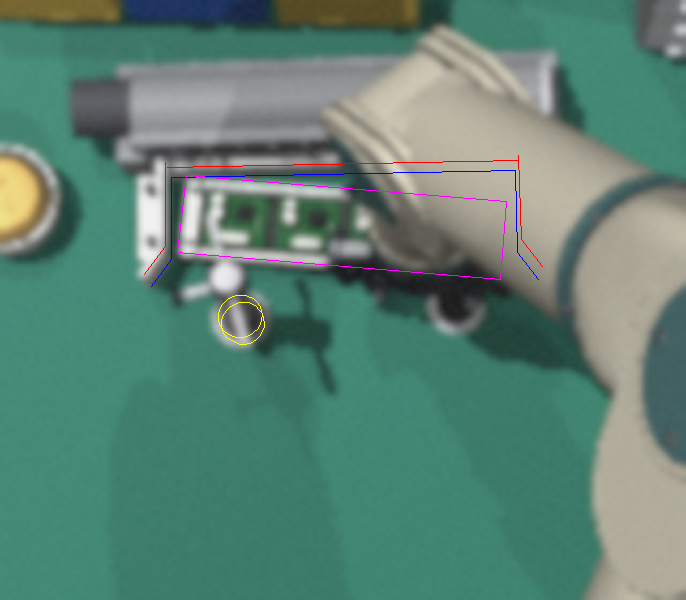

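```bash
python3 -m jog '[-5,-1,0,-1,60, -10,-1.5,0,-2,60, -15,-2.5,0,-4,60, -19,-3,0,-5,60, -22,-3.5,0,-6,60, -23,-3.5,0,-6,60, -23,-3.5,0,-6,60]'
python3 - <<'E'
from ov import *
for n in ["top","side"]:
    im,d=get_image(n); cv2.imwrite(f"pics/{n}10.png",im)
c=(-3,0)
p,y,s=toolpose();print(p,y,s["force"],s["width"]); print(w2d(p,y))
print(pushrear((0,0),0,-65,0,171))
ov("10",DOCK,(614.5,113),d2w(c,0),"ov10")
E
```

```text
clock: 12.78
eef_pos: [661.8, -26.0, 171.4]
tool_rot: [-3.128, -0.007, -3.1]
force: [-2.2, -0.9, 2.2]
width: 60.0
[661.72799901 -26.04201826 171.43719597] -177.60275949464622 [-2.11131922 -1.00896879  1.85166174] 59.83450004913001
(np.float64(-43.00222829263462), np.float64(-64.29767182442156), np.float64(-180.00275949464623))
[-2.  -0.7  0.4 -0. ]
```

View pics/sideov10.png

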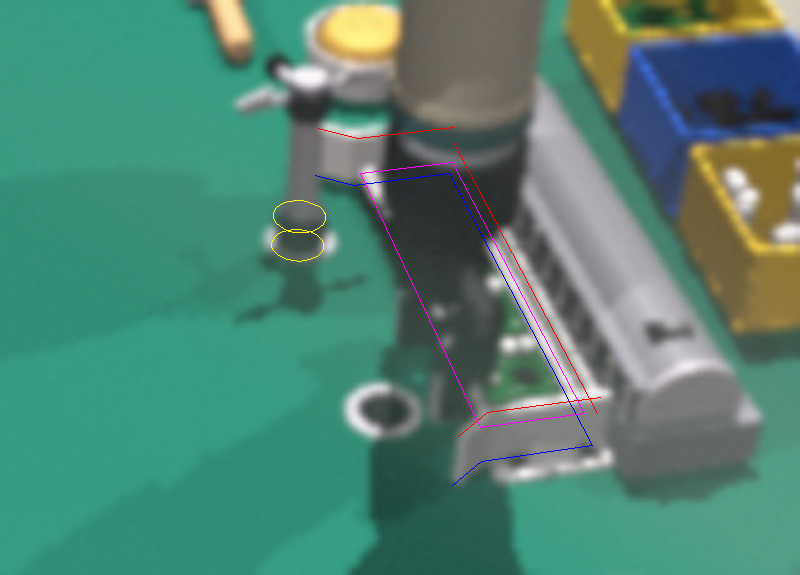

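View pics/topov10.png

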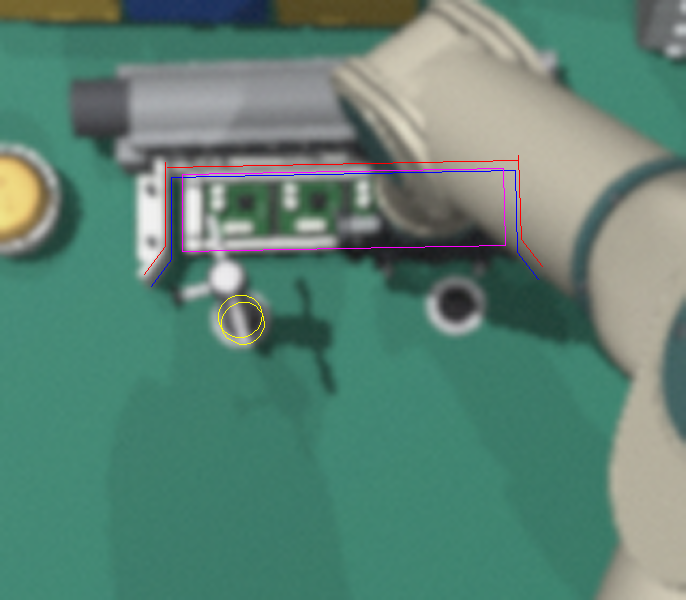

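```bash
python3 -m jog '[-1.5,0,0,0,60, -3,0,0,0,60, -4.5,0,0,0,60, -4.5,0,0,0,60]'
```

```text
clock: 13.22
eef_pos: [665.4, -25.8, 171.3]
tool_rot: [-3.128, -0.01, -3.099]
force: [-6.2, -1.1, 5.4]
width: 60.0
```

```bash
python3 -m jog '[-1.5,0,0,0,60, -3,0,0,0,60, -4,0,0,0,60, -4,0,0,0,60]'
```

```text
clock: 13.55
eef_pos: [667.0, -25.3, 171.1]
tool_rot: [-3.127, -0.017, -3.098]
force: [-14.2, -1.5, 11.5]
width: 59.8
```

```bash
python3 -m jog '[-2,0,0,0,60, -4,0,0,0,60, -4,0,0,0,60]'
```

```text
clock: 13.8
eef_pos: [668.5, -24.8, 170.8]
tool_rot: [-3.126, -0.025, -3.097]
force: [-23.1, -1.3, 19.3]
width: 60.2
```

```bash
python3 -m jog '[6,0,0,0,60, 20,0,0,0,60, 25,0,0,0,60, 25,0,-40,0,60, 25,0,-80,0,60, 25,0,-120,0,60, 60,0,-160,0,60, 100,0,-160,0,60, 140,0,-160,0,60, 180,-40,-160,0,60, 200,-80,-160,0,60,200,-80,-160,0,60]'
python3 - <<'E'
from ov import *
for n in ["top","side"]:
    im,d=get_image(n); cv2.imwrite(f"pics/{n}11.png",im)
print(toolpose()[:2])
ov("11",DOCK,(614.5,113),d2w((0,0),0),"ov11")
im=cv2.imread("pics/top11.png")
cv2.imwrite("pics/t11z.png",cv2.resize(im[120:180,250:360],None,fx=7,fy=7,interpolation=cv2.INTER_CUBIC))
im=cv2.imread("pics/side11.png")
cv2.imwrite("pics/s11z.png",cv2.resize(im[150:245,340:440],None,fx=6,fy=6,interpolation=cv2.INTER_CUBIC))
E
```

```text
clock: 14.8
eef_pos: [476.6, -115.1, 334.1]
tool_rot: [-3.125, -0.009, -3.102]
force: [0.7, -1.2, -0.5]
width: 59.9
(array([ 477.533882  , -115.79413583,  333.93713709]), np.float64(-177.96138658077112))
```

View pics/sideov11.png

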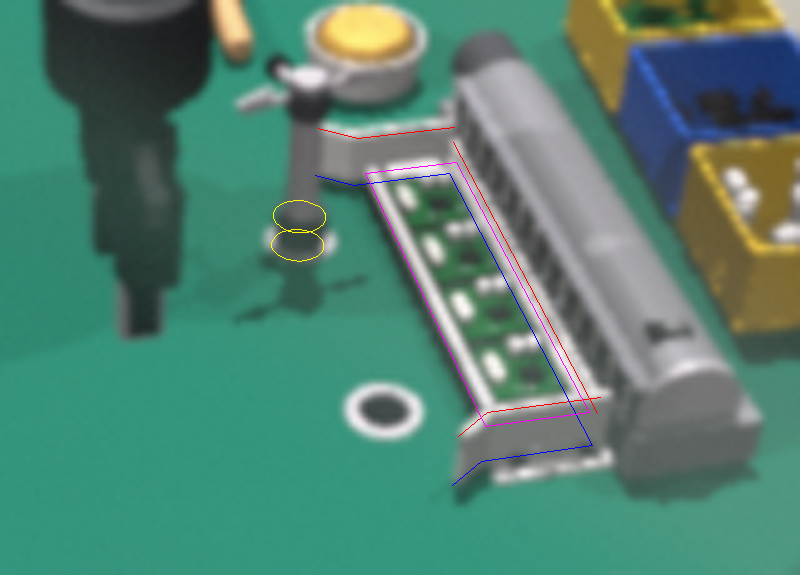

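View pics/t11z.png

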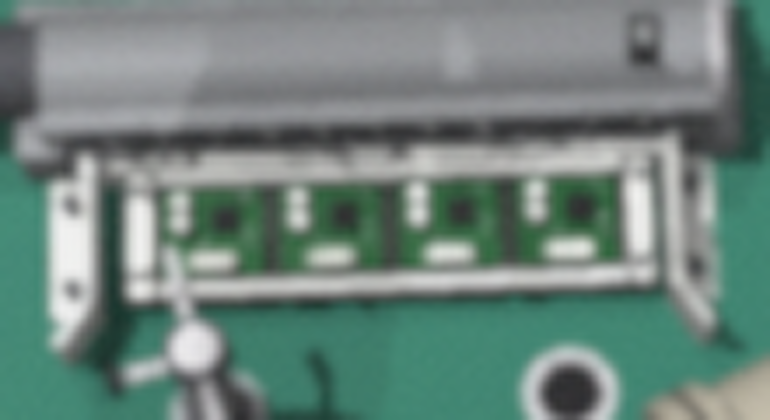

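View pics/s11z.png

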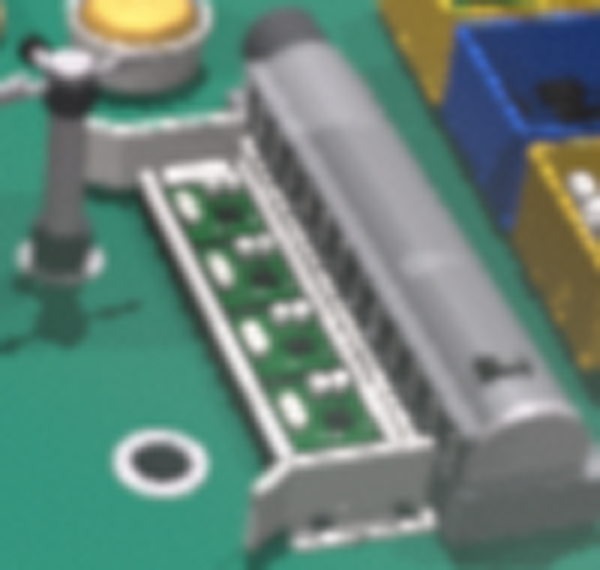

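Run:
```python
from h import *
im=cv2.imread("pics/top11.png").astype(float)
g=im.sum(2)/3; sat=im.max(2)-im.min(2)
def edge(col,r0,r1,sign):
    p=np.mean([g[r0:r1,col+k] for k in(-1,0,1)],0);dd=np.diff(p)*sign;i=np.argmax(dd)
    if 0<i<len(dd)-1:
        a,b,c=dd[i-1:i+2]; i=i+0.5*(a-c)/(a-2*b+c)
    return r0+i+.5
R=[];
for name,rng,r0,r1,sg,z in (("front edge carrier",range(272,340,4),155,168,-1,16),("stop upper edge",range(270,343,4),136,147,1,24)):
    pts=[];
    for c in rng:
        pts.append(onz("top",c,edge(c,r0,r1,sg),z)[:2])
    pts=np.array(pts); k=np.polyfit(pts[:,1],pts[:,0],1); res=pts[:,0]-np.polyval(k,pts[:,1])
    ok=abs(res)<2.5; k=np.polyfit(pts[ok,1],pts[ok,0],1)
    print(name,"yaw",-np.degrees(np.arctan(k[0])),"x at y=-70,40,150",np.polyval(k,[-70,40,150]),res.round(1))
for r in range(138,168): print(r,[int(g[r,c]) for c in (272,276,280,290,300,310,320,330,336,340)])
```

```text
front edge carrier yaw 3.0915609675107683 x at y=-70,40,150 [678.94115186 673.00001398 667.05887611] [-0.4  1.7 -0.1 -0.5 -0.1 -0.1 -0.4 -0.2 -0.5  0.1 -0.1  0.2  0.   0.2
 -0.  -0.   0.2]
stop upper edge yaw 3.2844589714265444 x at y=-70,40,150 [745.1712445  738.85861977 732.54599504] [ 0.5  0.8  0.8  0.8  0.4 -0.2 -0.6 -1.9  1.4 -4.9  0.7  0.6 -0.3 -0.9
  1.  -0.9  1.   1.1  0.6]
138 [130, 104, 103, 82, 68, 75, 68, 57, 61, 63]
139 [84, 63, 68, 58, 59, 68, 72, 83, 106, 103]
140 [66, 59, 68, 65, 88, 111, 98, 118, 166, 159]
141 [90, 83, 110, 102, 121, 173, 145, 160, 189, 172]
142 [125, 123, 163, 150, 143, 194, 164, 191, 202, 176]
143 [147, 147, 179, 164, 153, 200, 178, 195, 193, 183]
144 [155, 172, 185, 174, 162, 188, 158, 156, 144, 177]
145 [153, 178, 174, 158, 140, 153, 102, 97, 93, 194]
146 [132, 151, 127, 115, 92, 168, 71, 72, 81, 221]
147 [100, 147, 86, 105, 74, 192, 68, 69, 79, 230]
148 [98, 173, 75, 107, 65, 178, 67, 66, 72, 229]
149 [113, 169, 70, 99, 55, 177, 69, 66, 78, 225]
150 [122, 161, 64, 108, 54, 191, 75, 65, 95, 222]
151 [126, 174, 64, 107, 55, 170, 84, 72, 94, 222]
152 [125, 159, 65, 94, 55, 122, 82, 84, 89, 222]
153 [124, 114, 73, 77, 67, 86, 78, 113, 84, 218]
154 [128, 83, 88, 74, 88, 92, 76, 178, 78, 213]
155 [137, 99, 126, 78, 122, 123, 76, 217, 77, 198]
156 [142, 133, 191, 77, 143, 132, 76, 189, 79, 169]
157 [132, 151, 206, 76, 123, 115, 89, 136, 121, 159]
158 [115, 149, 160, 83, 106, 128, 143, 170, 193, 185]
159 [118, 151, 132, 132, 157, 191, 200, 199, 206, 175]
160 [155, 172, 185, 186, 186, 200, 188, 164, 152, 121]
161 [171, 175, 189, 176, 154, 140, 119, 94, 83, 71]
162 [136, 172, 132, 111, 88, 81, 69, 79, 79, 79]
163 [77, 180, 73, 69, 72, 79, 80, 94, 93, 93]
164 [65, 178, 72, 78, 86, 95, 94, 98, 98, 99]
165 [80, 165, 92, 89, 91, 101, 101, 102, 102, 102]
166 [90, 186, 121, 93, 96, 104, 102, 103, 105, 105]
167 [96, 217, 160, 97, 98, 105, 106, 105, 104, 105]
```

```bash
python3 - <<'E'
from h import *
im=cv2.imread("pics/top0.png").astype(float)
g=im.sum(2)/3
for r in range(138,152): print(r,[int(g[r,c]) for c in (272,276,280,290,300,310,320,330,336,340)])
for c,r in ((280,0),(310,0),(336,0)):
    p=g[140:152,c];i=np.argmax(-np.diff(p))+140.5
    print(c,i,"z24",onz("top",c,i,24)[:2],"z0",onz("top",c,i,0)[:2])
E
python3 - <<'E'
import cv2
im=cv2.imread("pics/top0.png")
cv2.imwrite("pics/t0zz.png",cv2.resize(im[120:180,250:360],None,fx=7,fy=7,interpolation=cv2.INTER_CUBIC))
E
```

```text
138 [134, 118, 120, 92, 80, 91, 73, 75, 77, 80]
139 [87, 74, 84, 72, 74, 84, 82, 99, 122, 124]
140 [69, 70, 82, 80, 107, 123, 117, 128, 180, 182]
141 [92, 94, 127, 120, 145, 185, 165, 152, 185, 186]
142 [127, 128, 188, 172, 163, 190, 164, 146, 144, 142]
143 [142, 141, 191, 171, 147, 144, 127, 118, 111, 104]
144 [125, 120, 145, 128, 117, 106, 99, 92, 96, 82]
145 [91, 90, 105, 97, 95, 89, 93, 87, 95, 86]
146 [73, 75, 96, 94, 89, 93, 97, 97, 98, 95]
147 [81, 81, 97, 98, 98, 99, 100, 100, 100, 97]
148 [93, 92, 100, 101, 100, 101, 100, 101, 100, 97]
149 [95, 94, 101, 100, 101, 100, 100, 100, 102, 99]
150 [96, 95, 101, 103, 101, 103, 104, 102, 103, 103]
151 [95, 97, 103, 103, 105, 107, 105, 107, 108, 108]
280 143.5 z24 [727.57743898 118.72759441] z0 [735.52268512 121.12122752]
310 142.5 z24 [732.95874243  23.15221783] z0 [741.00243931  23.79730318]
336 141.5 z24 [738.06652636 -59.66789178] z0 [746.20366994 -60.53799708]
```

View pics/t0zz.png

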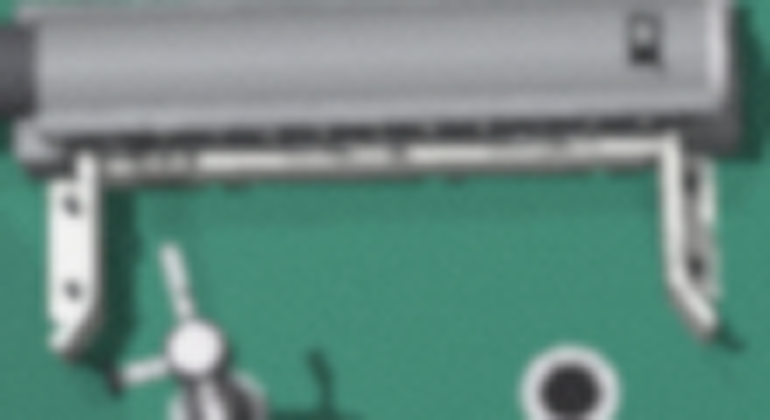

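Run:
```python
import cv2
a=cv2.imread("pics/side0.png");b=cv2.imread("pics/side11.png")
cv2.imwrite("pics/cmp.png",cv2.resize(cv2.absdiff(a,b),None,fx=1.2,fy=1.2))
```

```text
(no output)
```

View pics/cmp.png

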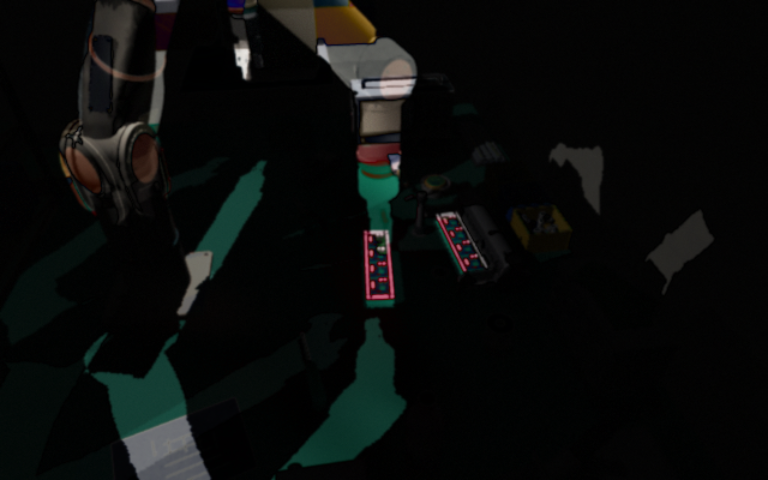

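View pics/side11.png

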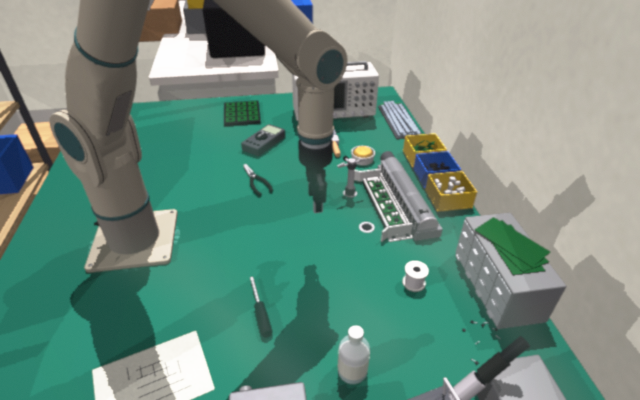

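The difference picture shows changes only at the carrier's old and new places, the arm and its shadows. The carrier sits in the bay around (390,200) in the side view, and the reel, tin, pliers, meter, bottle and screwdriver show no shift.

```bash
python3 -c "
from cell import *
print(finish_job())"
```

```text
the job is handed in; nothing more can be done
None
```

The carrier is in the cooling dock and the job is handed in at about 15 s on the clock. I only pushed it with the fingertips:

1. I turned it to about 30° by pushing on its rear edge.
2. I moved it forward to the right of the post.
3. I slid it endways behind the post by pushing on its right end.
4. I swung the right end in and pressed it against the back stop with about 23 N.

**Seating:** In the top view the carrier is parallel to the back stop to about 0.2–0.3°. Its front edge is 60 mm before the stop, to within about 1 mm at three points, which is near the limit of the image resolution. I saw no gap at either side wall.

**Other things:** The before-and-after side pictures show changes only in the carrier, the arm and its shadows. I saw no contact with the post, and the gripper was clear of everything at hand-in.

**Disagreements:**
- The two cameras differed by about 4–6 mm along the dock's length. I put this down to calibration.
- During the last press the wrist also read about 19 N upward, which I did not explain. No tipping showed in the pictures.

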